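# Gauge the empty stake hole of a toy log wagon and fit the stake that comes out level

## Robot

A 6-joint arm with a two-finger parallel gripper is mounted at the origin on the work surface. World frame = base frame: x ahead of the robot, y to its left, z up, the work surface at z = 0. Lengths are in m, angles in degrees, forces in N, time in s.
With the tool pointing down it reaches from about 0.3 to 0.75 m from the base axis. Payload 8.5 kg.
Tool frame: the origin (TCP) lies midway between the tips of the shut fingers; the grasp point (between the pads) lies 19 mm behind it (env.tcp_to_grasp is the z of the grasp point in the tool frame, in m); z points along the fingers, y is the line along which they close (so a half turn about z gives the same grasp; the last joint's range is limited). The gripper opens to 85 mm and grips with 20 to 120 N. Pads are 22 mm wide; open, the fingers measure 114 mm over their backs; the gripper's body (76 mm by 85 mm) begins 54 mm behind the grasp point. The pads swing forward as they close: fully open they stand 13 mm farther back than shut.
Start: joints at [-12.336, 21.807, 74.336, -0, 83.858, -12.336], TCP at [0.55, 0, 0.207] pointing down, gripper open.
Joint ranges: [-178.18, 178.18], [-50.72, 133.34], [12.68, 142.11], [-81.47, 261.47], [9.98, 163.14], [-165.26, 165.26]. Speed limits (degrees/s): [136.94, 136.94, 180, 180, 180, 180].

## Interface

Orientations are given as a 3x3 rotation matrix whose columns are the frame's x, y, z axes.
In Python, from rig import env, imaging, job, models gives the robot as it stands. The module is installed in compiled form; this text tells all that it offers.
- The arm moves only by the tool jog_arm, never from a script. Its argument "plan" is text: rows parted by semicolons, each of 7 numbers parted by spaces: the turn, a rotation vector about the tool's x, y, z in degrees, then the shift along the tool's x, y, z in cm, then the closure in counts, from 0 (fully open) to 255 (shut). In form: rx ry rz x y z claw; .... A call has 1 to 10 rows; each row shifts and turns the commanded pose from where the row before left it, along the tool's axes as they then stand; what a row does not reach is not made up. A row lasts 1/12 s, in which the tool goes at most 41.7 mm and 7.16 degrees, less where a joint would pass 70% of its speed; a pose out of reach is approached as far as the arm can. A call with a gripper value outside its range is refused whole. The fingers move at their own pace and stop on an object; "grip_force" is the grip in N (left out, the last holds). Time passes only in rows, so rows that do not move let the fingers close. It gives the time, the measured TCP pose, the force, the opening and the grip force at its end, in the units of the state.
- env.observe(): the state, without advancing time (a new reading comes with each control period).
- imaging.get_image(name): name is "scene" or "side" or "wrist"; returns a dict with "pixels" (480x640x3 uint8, red, green, blue), "depth" (480x640 float32, m along the optical axis (not along the pixel's ray), 0 where there is no reading), "fov_y" (degrees; the focal length in pixels is half the picture's height over the tangent of half this angle, whatever the lens; pixels are square), "cx", "cy" (the principal point, pixels), "world_from_camera" (4x4, takes a point from camera to world coordinates). Camera axes: x right, y down, z forward; pixel columns grow to the right and rows downward; lengths in m; the calibration is good to about 2 mm. A picture is of the moment at which its call begins.
- job.close_job(): hands the job in; it is judged then, once.
Trained networks look in the newest picture that a camera, given by its name, has taken for a name from the list of things; names that differ only in an ending like _2 or _b are one class to them, and where a whole thing is asked for, a point or a joint stands for the part that bears it (a point fixed in the world has none). Each returns a list of dicts, best first, with "confidence" (0 to 1); they miss things now and then, are a little off and sometimes report something else, mostly with a low value. They report only what shows in the picture. A call takes as long as a camera call. They do not tell look-alikes from the thing itself.
- models.outline_of(camera, query): "region" (480x640 bool, what is visible of it) and "bbox" ([centre column, centre row, width, height] in pixels, round what is visible of it).
- models.tip_of(camera, query): "at" ([column, row] in pixels: a listed point, or the origin of a listed thing).
The state is a dict: "time_s": time; "q": joint angles; "qvel": joint speeds; "joint_efforts": joint torques, N m; "position": TCP position; "tool_rot": TCP orientation; "ft_force": force on the tool from outside, world axes, zero at the start; "wrist_torque": the same for the moment, N m; "grip_width": finger opening in m; "gripper_force": force on a finger pad.
Only numpy, scipy, OpenCV 4.12 (cv2) and the standard library are available. Lean on these libraries where they do the work, as an engineer would, in place of code of your own. Each camera call takes 0.05 s, during which the arm holds its last target. There are 200 camera calls.

## Task

The toy log wagon on the blue tape still lacks one corner stake, and its empty hole may be any of three depths: take the depth rod out of the drill block, put it down the empty hole until it rests on the bottom to find how deep the hole is, and put the rod back in its place in the drill block. Then pick from the red tray the stake that will end level with the wagon's other three and stand it in the hole, upright and fully home. Leave the other two stakes standing in the tray and do not disturb the other things on the bench.

Things in the scene. Friction and masses are not known exactly. Their poses are not given: they have to be found in the camera images.
- wagon: toy log wagon fixed on the blue tape: beech chassis 170 (x) x 100 (y) mm, its flat top face 62 mm above the bench; red wheels out to y = +-66, drawbar at -x out to -113 mm; origin on the bench under its centre, z up, turned any way round. Stake places at x = +-60, y = +-32 mm: three hold glued-in stakes, 18 mm diameter, 40 mm tall above the top face; (+60, +32) is the empty hole
- wagon_hole (a point): centre of the mouth of the wagon's empty hole, level with the chassis' top face: round, 20 mm diameter, 2 mm chamfer, flat solid bottom, 20, 28 or 36 mm deep, differently each time. (Two unfinished look-alike wagons at the far side of the bench are not part of the job)
- depth_rod: loose depth rod, 164 mm long, about 90 g, upright, tip down in the drill block: steel rod 8 mm diameter from tip to 98 mm, black rings at 20, 28 and 36 mm from the tip, brass collar 14 mm diameter at 98 to 106 mm, yellow round handle 22 mm diameter at 104 to 164 mm; origin at the tip, z up towards the handle
- rod_tip (a point): flat lower end of the depth rod
- rod_handle (a point): middle of the yellow handle, 134 mm above the tip: where to grip it
- drill_block: fixed dark wooden drill block 140 (x) x 60 (y) x 70 mm, origin on the bench under its centre; the rod's hole is 45 mm to -x of the centre; five drill bits, up to 110 mm above the bench, stand 12 to 55 mm to +x of the centre
- rod_place (a point): centre of the mouth of the rod's hole in the drill block, 70 mm above the bench: 13 mm in diameter with a 3 mm chamfer, 60 mm deep, so the standing rod's tip is 10 mm above the bench
- tray: fixed red open tray 270 (x) x 110 (y) x 20 mm, walls and floor 5 mm thick, origin on the bench under its centre; the three stakes stand in it in a row along x about 85 mm apart, with a flat loose wheel between two of them
- stake_60: loose upright round wooden stake, 18 mm diameter, 60 mm long (fits a hole 20 mm deep), about 20 g, standing on end in the tray at any of its three places; origin at the centre of its lower end, z up along it
- stake_60_mid (a point): the middle of the 60 mm stake, 30 mm above its lower end, on its axis
- stake_68: loose upright round wooden stake, 18 mm diameter, 68 mm long (fits a hole 28 mm deep), about 20 g, standing on end in the tray at any of its three places; origin at the centre of its lower end, z up along it
- stake_68_mid (a point): the middle of the 68 mm stake, 34 mm above its lower end, on its axis
- stake_76: loose upright round wooden stake, 18 mm diameter, 76 mm long (fits a hole 36 mm deep), about 20 g, standing on end in the tray at any of its three places; origin at the centre of its lower end, z up along it
- stake_76_mid (a point): the middle of the 76 mm stake, 38 mm above its lower end, on its axis
- glue: loose white glue bottle with orange cap, 54 mm in diameter, 168 mm tall, origin under its centre; bystander
- tape_roll: loose roll of blue tape lying flat, 100 mm in diameter, 24 mm high, origin under its centre; bystander
- sanding_block: loose cork sanding block 100 x 62 x 28 mm, origin under its centre; bystander
- wheel_a: loose red toy wheel lying flat on the bench, 46 mm in diameter, 13 mm thick, origin under its centre; bystander
- wheel_b: loose red toy wheel lying flat in the tray between two stakes, 46 mm in diameter, 13 mm thick, origin under its centre; bystander
Things that resemble listed ones, but are neither listed nor needed, are in the scene too. What is shaped like the stake_76 but turquoise is not meant.

How it is judged (in metres and radians):
On the way:
1. the depth rod, tip down in the wagon's empty hole, has touched the hole's bottom (horizontal distance between rod_tip and wagon_hole below 0.012 m and z of rod_tip in the frame of wagon_hole below -0.017 m and (contact force between depth_rod and bottom_a_c0 above 0.5 N or contact force between depth_rod and bottom_b_c0 above 0.5 N or contact force between depth_rod and bottom_c_c0 above 0.5 N)), for 0.05 s.
At the end, for the whole second after the job is handed in: the right stake stands in the hole (5 mm, 0.1 rad), its top level with the other three (40 mm above the chassis) within 2.5 mm; the other two stand in the tray (0.15 rad); the rod is in its drill block hole, tip at least 45 mm below the mouth; all at rest (horizontal distance between rod_tip and rod_place below 0.012 m and z of rod_tip in the frame of rod_place below -0.045 m and linear speed of depth_rod below 0.02 m/s and ((horizontal distance between stake_60_mid and wagon_hole below 0.005 m and z of stake_60_mid in the frame of wagon_hole between 0.0075 and 0.0125 m and angle between the z axis of stake_60 and the z axis of wagon, either way round below 0.1 rad and linear speed of stake_60 below 0.02 m/s and angle between the z axis of each of stake_68, stake_76 and the z axis of tray, either way round below 0.15 rad and x of stake_68_mid in the frame of tray between -0.13 and 0.13 m and y of stake_68_mid in the frame of tray between -0.05 and 0.05 m and z of each of stake_68_mid, stake_76_mid in the frame of tray below 0.05 m and x of stake_76_mid in the frame of tray between -0.13 and 0.13 m and y of stake_76_mid in the frame of tray between -0.05 and 0.05 m) or (horizontal distance between stake_68_mid and wagon_hole below 0.005 m and z of stake_68_mid in the frame of wagon_hole between 0.0035 and 0.0085 m and angle between the z axis of stake_68 and the z axis of wagon, either way round below 0.1 rad and linear speed of stake_68 below 0.02 m/s and angle between the z axis of each of stake_60, stake_76 and the z axis of tray, either way round below 0.15 rad and x of stake_60_mid in the frame of tray between -0.13 and 0.13 m and y of stake_60_mid in the frame of tray between -0.05 and 0.05 m and z of each of stake_60_mid, stake_76_mid in the frame of tray below 0.05 m and x of stake_76_mid in the frame of tray between -0.13 and 0.13 m and y of stake_76_mid in the frame of tray between -0.05 and 0.05 m) or (horizontal distance between stake_76_mid and wagon_hole below 0.005 m and z of stake_76_mid in the frame of wagon_hole between -0.0005 and 0.0045 m and angle between the z axis of stake_76 and the z axis of wagon, either way round below 0.1 rad and linear speed of stake_76 below 0.02 m/s and angle between the z axis of each of stake_60, stake_68 and the z axis of tray, either way round below 0.15 rad and x of stake_60_mid in the frame of tray between -0.13 and 0.13 m and y of stake_60_mid in the frame of tray between -0.05 and 0.05 m and z of each of stake_60_mid, stake_68_mid in the frame of tray below 0.05 m and x of stake_68_mid in the frame of tray between -0.13 and 0.13 m and y of stake_68_mid in the frame of tray between -0.05 and 0.05 m))); the robot touches nothing.
It fails at once if a bystander (glue bottle, roll of tape, sanding block, loose wheel on the bench, loose wheel in the tray) is moved by more than 30 mm (distance of any of glue, tape_roll, sanding_block, wheel_a, wheel_b from where it was at the start of the episode above 0.03 m).
It also fails if it takes over 67 s, if anything falls off the work surface, if the arm or the gripper's body presses on something with over 40 N, if the wrist force passes 120 N, or if a joint passes its speed limit or range.

## Working session

There is one attempt and no reset: what is moved stays moved. The work goes in short steps, Python scripts to look and compute and a tool call to move; the robot and the scene stay as the last step left them, time stands still between calls to the robot, and variables do not carry over. Pictures are saved under pics/ and viewed, at most 10 in all, crops included, and the job is handed in when it is done.

Besides the shell and the picture viewer there is one more tool, called after "Call:" by a JSON object that holds its "op" and its "data", one argument or row to a line. jog_arm: Moves the arm, as the interface text tells. Its arguments: {"type":"object","properties":{"plan":{"type":"string"},"grip_force":{"type":"number"}},"required":["plan"]}

```bash
mkdir -p pics; cat > h.py <<'E'
from rig import env, imaging, job, models
import numpy as np, cv2
def cam(n):
    im=imaging.get_image(n); im['f']=240/np.tan(np.radians(im['fov_y'])/2); return im
def save(im,p): cv2.imwrite('pics/'+p,im['pixels'][:,:,::-1])
def ray(im,u,v):
    T=im['world_from_camera']; d=T[:3,:3]@np.array([(u-im['cx'])/im['f'],(v-im['cy'])/im['f'],1]); return T[:3,3],d
def atz(im,u,v,z):
    o,d=ray(im,u,v); return o+d*(z-o[2])/d[2]
def cloud(im):
    v,u=np.mgrid[:480,:640]; d=im['depth']; c=np.stack([(u-im['cx'])/im['f']*d,(v-im['cy'])/im['f']*d,d],-1)
    T=im['world_from_camera']; return c@T[:3,:3].T+T[:3,3]
def proj(im,P):
    T=np.linalg.inv(im['world_from_camera']); c=T[:3,:3]@np.array(P)+T[:3,3]; return c[:2]/c[2]*im['f']+[im['cx'],im['cy']]
E
python3 - <<'E'
from h import *
np.set_printoptions(precision=4,suppress=True)
for n in ['scene','side']:
    im=cam(n); save(im,n+'0.png'); P=cloud(im); print(n,im['world_from_camera'][:3,3],im['f'])
    for q in ['wagon','wagon_hole','rod_handle','rod_place','drill_block','tray','stake_60','stake_68','stake_76','glue','tape_roll']:
        for r in models.tip_of(n,q)[:3]:
            u,v=r['at']; ui,vi=int(round(u)),int(round(v))
            print(q,round(r['confidence'],2),np.round(r['at']), P[vi,ui] if 0<=vi<480 and 0<=ui<640 else '')
print(env.observe()['tool_rot'],env.tcp_to_grasp)
E
```

```text
scene [ 1.0889 -0.7103  0.8144] 489.5655549502351
wagon 0.6 [339. 288.] [ 0.6261 -0.0232  0.0459]
wagon 0.48 [338. 185.] [0.3768 0.3096 0.0708]
wagon_hole 0.97 [362. 260.] [0.6198 0.0781 0.0609]
rod_handle 0.62 [339. 160.] [0.5856 0.0097 0.3475]
rod_handle 0.47 [231. 360.] [ 0.5658 -0.3065  0.0178]
rod_place 0.74 [336. 183.] [ 0.5933 -0.008   0.3051]
rod_place 0.39 [336. 287.] [ 0.6198 -0.0264  0.0477]
tray 0.95 [208. 356.] [ 0.5267 -0.3316  0.0239]
stake_60 0.62 [207. 361.] [ 0.5255 -0.3351  0.0109]
stake_60 0.56 [178. 343.] [ 0.4401 -0.34    0.0074]
stake_60 0.56 [129. 331.] [ 0.3278 -0.3825  0.0026]
stake_68 0.62 [207. 361.] [ 0.5255 -0.3351  0.0109]
stake_68 0.56 [178. 343.] [ 0.4401 -0.34    0.0074]
stake_68 0.56 [129. 331.] [ 0.3278 -0.3825  0.0026]
stake_76 0.62 [207. 361.] [ 0.5255 -0.3351  0.0109]
stake_76 0.56 [178. 343.] [ 0.4401 -0.34    0.0074]
stake_76 0.56 [129. 331.] [ 0.3278 -0.3825  0.0026]
glue 0.77 [423. 258.] [0.7121 0.2256 0.0217]
tape_roll 0.56 [416. 223.] [0.6232 0.3481 0.0245]
side [ 0.2565 -0.7157  0.9413] 473.48880480092095
wagon 0.83 [348. 256.] [ 0.5603 -
[... 294 characters left out ...]
] [ 0.5111 -0.3372  0.0073]
stake_60 0.64 [295. 434.] [ 0.317  -0.3785  0.0238]
stake_60 0.62 [343. 400.] [ 0.4304 -0.3426  0.0065]
stake_60 0.56 [409. 359.] [ 0.594  -0.3139  0.0175]
stake_68 0.64 [295. 434.] [ 0.317  -0.3785  0.0238]
stake_68 0.62 [343. 400.] [ 0.4304 -0.3426  0.0065]
stake_68 0.56 [409. 359.] [ 0.594  -0.3139  0.0175]
stake_76 0.64 [295. 434.] [ 0.317  -0.3785  0.0238]
stake_76 0.62 [343. 400.] [ 0.4304 -0.3426  0.0065]
stake_76 0.56 [409. 359.] [ 0.594  -0.3139  0.0175]
glue 0.84 [356. 191.] [0.7032 0.2241 0.0129]
tape_roll 0.88 [306. 169.] [ 0.4818 -0.0013  0.332 ]
tape_roll 0.74 [340. 397.] [ 0.4274 -0.3339  0.0047]
[[-0.  1.  0.]
 [ 1.  0. -0.]
 [-0.  0. -1.]] -0.0187
```

View pics/scene0.png

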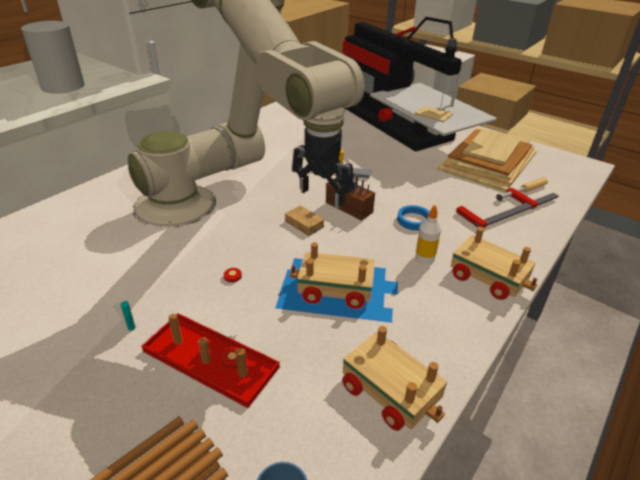

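View pics/side0.png

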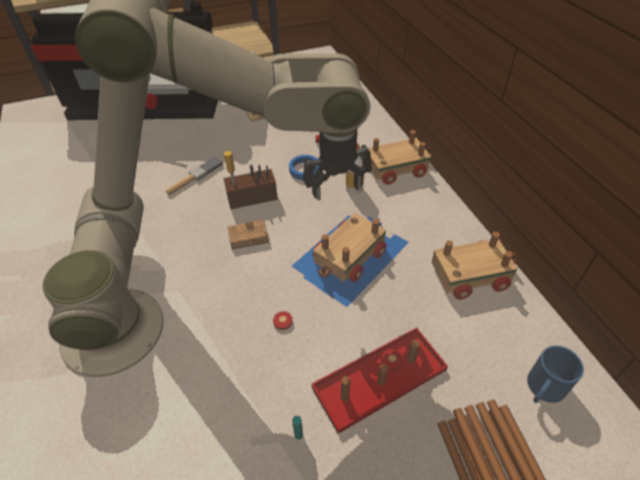

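Scene view: wagon on the blue tape at about (338,275), its empty hole near (362,260). The rod and drill block are partly hidden at (350,195), and the tray is at (210,355). In the side view the rod handle is at (229,160), the block at (250,187), the empty hole at about (355,219) and the tray at (380,380). Next I'll move toward the rod and look with the wrist camera.

Call:
{"op": "jog_arm", "data": {
  "plan": "0 0 0 0 0 -3 0;0 0 0 2.6 -1.8 -1 0;0 0 0 2.6 -1.8 -1 0;0 0 0 2.6 -1.8 -1 0;0 0 0 2.6 -1.8 -1 0;0 0 0 2.6 -1.8 -1 0;0 0 0 2.6 -1.8 -1 0;0 0 0 2.6 -1.8 -1 0;0 0 0 2.6 -1.8 -1 0;0 0 0 2.6 -1.8 -1 0"
}}

```text
time_s: 2.03
position: [0.3868, 0.235, 0.328]
tool_rot: [[0.0, 1.0, 0.0], [1.0, -0.0, 0.0], [0.0, 0.0, -1.0]]
ft_force: [0.5, 1.0, 0.1]
grip_width: 0.0854
gripper_force: 0.0
```

```bash
python3 - <<'E'
from h import *
np.set_printoptions(precision=4,suppress=True)
ims={}
for n in ['wrist','side','scene']:
    im=cam(n); P=cloud(im); ims[n]=im
    if n=='wrist': save(im,'w1.png'); print(im['world_from_camera'],im['f'])
    for q in ['rod_handle','rod_place','wagon_hole','wagon','drill_block']:
        for r in models.tip_of(n,q)[:2]:
            u,v=r['at']; ui,vi=int(round(u)),int(round(v))
            print(n,q,round(r['confidence'],2),np.round(r['at']), P[min(vi,479),min(ui,639)])
    # yellow handle points
    hsv=cv2.cvtColor(im['pixels'],cv2.COLOR_RGB2HSV)
    m=(hsv[...,0]>15)&(hsv[...,0]<32)&(hsv[...,1]>130)&(P[...,2]>.115)&(P[...,2]<.19)&(abs(P[...,0]-.37)<.05)&(abs(P[...,1]-.32)<.05)
    if m.sum(): print(n,'handle',m.sum(),P[m].mean(0),P[m].min(0),P[m].max(0))
    # block top
    b=(abs(P[...,2]-.07)<.003)&(abs(P[...,0]-.41)<.12)&(abs(P[...,1]-.31)<.1)
    if b.sum()>50: print('block',b.sum(),cv2.minAreaRect(P[b][:,:2].astype(np.float32)*1000))
print(env.observe()['position'])
E
```

```text
[[ 1.     -0.0008 -0.0002  0.3867]
 [-0.0008 -0.9581 -0.2864  0.3076]
 [-0.      0.2864 -0.9581  0.4946]
 [ 0.      0.      0.      1.    ]] 341.9549158483909
wrist rod_handle 0.71 [300. 118.] [0.3688 0.3235 0.1754]
wrist rod_place 0.89 [304. 122.] [0.3721 0.3202 0.1735]
wrist wagon_hole 0.67 [491. 310.] [0.6361 0.0646 0.0451]
wrist drill_block 0.8 [338. 129.] [0.4076 0.3164 0.0695]
wrist handle 510 [0.3681 0.323  0.1717] [0.3569 0.3126 0.1194] [0.3783 0.3337 0.1764]
block 5470 ((412.3821105957031, 320.74761962890625), (60.18102264404297, 140.21852111816406), 86.2492446899414)
side rod_place 0.62 [234. 184.] [0.3697 0.3219 0.0654]
side wagon_hole 0.64 [356. 222.] [0.6386 0.0777 0.0462]
side wagon_hole 0.28 [389. 362.] [ 0.5506 -0.3057  0.0191]
side wagon 0.91 [348. 254.] [ 0.5605 -0.051   0.0893]
side drill_block 0.95 [250. 199.] [0.4029 0.2917 0.023 ]
side handle 114 [0.3674 0.3166 0.1538] [0.3592 0.3104 0.1172] [0.377  0.3339 0.1773]
block 578 ((413.32196044921875, 319.81036376953125), (65.04765319824219, 140.3257293701172), 86.04159545898438)
scene rod_handle 0.69 [338. 160.] [0.3712 0.3114 0.1507]
scene rod_place 0.79 [339. 181.] [0.3705 0.3227 0.0761]
scene wagon_hole 0.98 [362. 258.] [0.6161 0.0834 0.0618]
scene wagon_hole 0.65 [336. 283.] [ 0.621  -0.0289  0.0624]
scene wagon 0.91 [338. 287.] [ 0.6255 -0.0267  0.0512]
scene drill_block 0.87 [351. 205.] [0.4397 0.2901 0.0368]
scene drill_block 0.57 [362. 260.] [0.6196 0.0785 0.0605]
scene handle 127 [0.3714 0.3174 0.1494] [0.3594 0.308  0.1151] [0.3802 0.3334 0.1767]
block 445 ((411.73065185546875, 321.5960998535156), (68.95832824707031, 143.6813201904297), 84.97782897949219)
[0.388  0.234  0.3273]
```

View pics/w1.png

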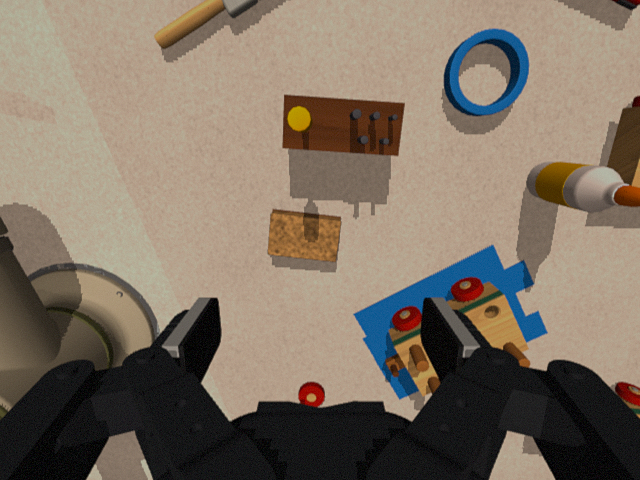

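The wrist view shows the drill block at (343,125) with the yellow rod handle at (299,118). The wagon's empty hole is at (491,311), and nothing blocks the way to the rod.

Call:
{"op": "jog_arm", "data": {
  "plan": "0 0 0 3 -0.7 0 0;0 0 0 3 -0.7 0 0;0 0 0 2.9 -0.6 0 0;0 0 0 0 0 0 0;0 0 0 0 0 4 0;0 0 0 0 0 4 0;0 0 0 0 0 4 0;0 0 0 0 0 4 0;0 0 0 0 0 2 0;0 0 0 0 0 1.8 0"
}}

```text
time_s: 3.77
position: [0.3673, 0.3223, 0.1272]
tool_rot: [[0.0, 1.0, -0.002], [1.0, -0.0, -0.001], [-0.001, -0.002, -1.0]]
ft_force: [-0.3, 0.3, 1.1]
grip_width: 0.0858
gripper_force: 0.0
```

Call:
{"op": "jog_arm", "data": {
  "plan": "0 0 0 0 0 0 150;0 0 0 0 0 0 200;0 0 0 0 0 0 255;0 0 0 0 0 0 255;0 0 0 0 0 0 255;0 0 0 0 0 0 255;0 0 0 0 0 0 255;0 0 0 0 0 0 255",
  "grip_force": 50
}}

```text
time_s: 4.43
position: [0.3685, 0.3233, 0.1306]
tool_rot: [[-0.0, 1.0, 0.002], [1.0, 0.0, 0.001], [0.001, 0.002, -1.0]]
ft_force: [0.1, -0.0, 5.5]
grip_width: 0.0203
gripper_force: 48.6
```

```bash
python3 - <<'E'
from h import *
np.set_printoptions(precision=4,suppress=True)
# wagon top face + stakes fit from scene & side
from scipy.spatial import cKDTree
s=env.observe(); print(s['time_s'],s['position'],s['grip_width'],s['gripper_force'],s['ft_force'])
for n in ['scene','side']:
    im=cam(n);P=cloud(im)
    if n=='side': save(im,'s2.png')
    b=(abs(P[...,2]-.062)<.004)&(abs(P[...,0]-.60)<.13)&(abs(P[...,1]-.03)<.13)
    print(n,b.sum(),cv2.minAreaRect(P[b][:,:2].astype(np.float32)*1000))
    t=((P[...,2]>.095)&(P[...,2]<.108)&(abs(P[...,0]-.60)<.13)&(abs(P[...,1]-.03)<.13)).astype(np.uint8)
    k,l,st,c=cv2.connectedComponentsWithStats(t)
    for i in range(1,k): print('stake',st[i,4],P[l==i].mean(0))
    r=models.tip_of(n,'wagon_hole')
    for q in r[:2]: print('hole',q['confidence'],atz(im,*q['at'],.062))
E
```

```text
4.4333 [0.3685 0.3233 0.1306] 0.020251770836097333 48.63779425621033 [ 0.0583 -0.025   5.4625]
scene 1793 ((591.4983520507812, 12.533515930175781), (170.0, 107.47259521484375), 29.380001068115234)
stake 47 [0.5247 0.0091 0.1008]
stake 49 [ 0.5566 -0.0465  0.1013]
stake 49 [0.6603 0.0123 0.1011]
hole 0.79 [0.6285 0.0763 0.062 ]
hole 0.59 [0.4204 0.1072 0.062 ]
side 1778 ((592.4515991210938, 13.011817932128906), (176.48965454101562, 103.25161743164062), 29.63385009765625)
stake 39 [0.6602 0.0138 0.1006]
stake 45 [0.5245 0.0098 0.1009]
stake 50 [ 0.5555 -0.0457  0.1011]
hole 0.77 [0.6265 0.0631 0.062 ]
```

Call:
{"op": "jog_arm", "data": {
  "plan": "0 0 0 0 0 -1 255;0 0 0 0 0 -2 255;0 0 0 0 0 -3 255;0 0 0 0 0 -3 255;0 0 0 0 0 -3 255;0 0 0 0 0 -3 255;0 0 0 -1 1 0 255;0 0 0 -2 2 0 255;0 0 0 -2.5 2.5 0 255;0 0 0 -2.5 2.5 0 255"
}}

```text
time_s: 5.47
position: [0.4484, 0.2422, 0.28]
tool_rot: [[-0.002, 1.0, 0.001], [1.0, 0.002, 0.0], [0.0, 0.001, -1.0]]
ft_force: [0.5, 0.8, -0.6]
grip_width: 0.0201
gripper_force: 49.2
```

Call:
{"op": "jog_arm", "data": {
  "plan": "0 0 0 -2.7 2.8 0 255;0 0 0 -2.7 2.8 0 255;0 0 0 -2.7 2.8 0 255;0 0 0 -2.7 2.8 0 255;0 0 0 -2.6 2.7 0 255;0 0 0 -2.4 2.6 0 255;0 0 0 -1.6 1.6 0 255;0 0 0 0 0 1.5 255;0 0 0 0 0 1.5 255;0 0 0 0 0 0 255"
}}

```text
time_s: 6.3
position: [0.6281, 0.0686, 0.2464]
tool_rot: [[0.001, 1.0, -0.006], [1.0, -0.001, 0.0], [0.0, -0.006, -1.0]]
ft_force: [-0.8, 0.4, -1.0]
grip_width: 0.0197
gripper_force: 49.2
```

```bash
python3 - <<'E'
from h import *
np.set_printoptions(precision=4,suppress=True)
s=env.observe(); print(s['time_s'],s['position'],s['grip_width'],s['gripper_force'],s['ft_force'])
im=cam('wrist');P=cloud(im);save(im,'w3.png')
for q in ['wagon_hole','rod_tip']:
    for r in models.tip_of('wrist',q)[:2]:
        print(q,r['confidence'],r['at'],atz(im,*r['at'],.062 if q=='wagon_hole' else s['position'][2]-.119))
b=(abs(P[...,2]-.062)<.004)&(abs(P[...,0]-.60)<.13)&(abs(P[...,1]-.03)<.13)
print(b.sum(),cv2.minAreaRect(P[b][:,:2].astype(np.float32)*1000), np.median(P[b][:,2]))
t=((P[...,2]>.098)&(P[...,2]<.106)&(abs(P[...,0]-.60)<.13)&(abs(P[...,1]-.03)<.13)).astype(np.uint8)
k,l,st,c=cv2.connectedComponentsWithStats(t)
for i in range(1,k): print('stake',st[i,4],P[l==i].mean(0))
for n in ['scene','side']:
    im=cam(n); save(im,n+'3.png')
    for q in ['wagon_hole','rod_tip']:
        for r in models.tip_of(n,q)[:2]:
            print(n,q,r['confidence'],r['at'],atz(im,*r['at'],.062 if q=='wagon_hole' else s['position'][2]-.119))
    print(proj(im,[.6287,.0695,.062]),proj(im,[s['position'][0],s['position'][1],s['position'][2]-.119]))
E
```

```text
6.3 [0.6281 0.0686 0.2464] 0.019672693706891266 49.214969873428345 [-0.776   0.3921 -0.9875]
wagon_hole 0.7 [320.1, 205.6] [0.6266 0.0726 0.062 ]
rod_tip 0.91 [320.4, 224.5] [0.6273 0.0689 0.1274]
9631 ((591.7412109375, 13.275070190429688), (170.69949340820312, 100.95339965820312), 29.45680046081543) 0.061838578006919775
stake 254 [0.66   0.0156 0.1015]
stake 255 [0.5249 0.0125 0.1015]
stake 150 [ 0.5544 -0.0412  0.1014]
scene wagon_hole 0.75 [365.0, 261.7] [0.6296 0.0763 0.062 ]
scene rod_tip 0.73 [363.7, 239.9] [0.6232 0.0717 0.1274]
[363.0967 262.9391] [364.7387 241.3527]
side wagon_hole 0.82 [353.6, 223.3] [0.6242 0.0617 0.062 ]
side wagon_hole 0.48 [352.1, 200.7] [0.6541 0.142  0.062 ]
side rod_tip 0.64 [356.0, 222.6] [0.6031 0.004  0.1274]
side rod_tip 0.51 [353.6, 199.2] [0.6302 0.082  0.1274]
[354.0198 220.8395] [354.9415 202.8034]
```

View pics/w3.png

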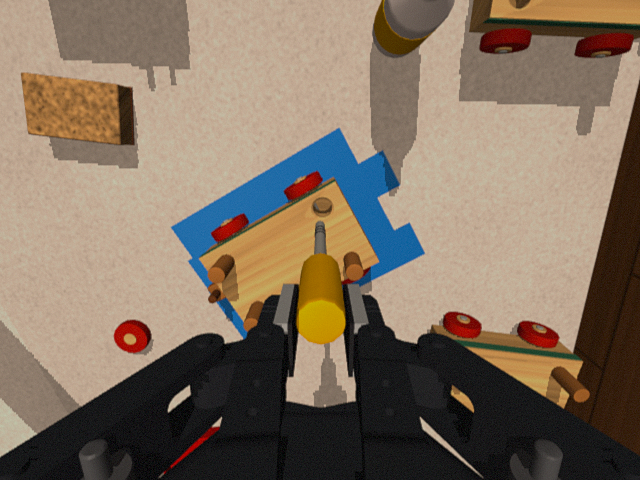

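The wrist view shows the held rod vertical with its tip at (320,226), and the hole mouth just beyond it at (322,206). I'll shift 2 mm in +y and descend.

Call:
{"op": "jog_arm", "data": {
  "plan": "0 0 0 0.2 0 0 255;0 0 0 0 0 1.5 255;0 0 0 0 0 1.5 255;0 0 0 0 0 1.5 255;0 0 0 0 0 1.5 255;0 0 0 0 0 1.3 255;0 0 0 0 0 0.6 255;0 0 0 0 0 0 255;0 0 0 0 0 0 255;0 0 0 0 0 0 255"
}}

```text
time_s: 7.58
position: [0.6294, 0.071, 0.1714]
tool_rot: [[-0.0, 1.0, 0.002], [1.0, 0.0, -0.0], [-0.0, 0.002, -1.0]]
ft_force: [0.4, -0.8, -0.5]
grip_width: 0.0202
gripper_force: 49.2
```

Call:
{"op": "jog_arm", "data": {
  "plan": "0 0 0 0 0 0.2 255;0 0 0 0 0 0.2 255;0 0 0 0 0 0.2 255;0 0 0 0 0 0.2 255;0 0 0 0 0 0 255;0 0 0 0 0 0 255"
}}

```text
time_s: 8.08
position: [0.6289, 0.071, 0.1622]
tool_rot: [[0.0, 1.0, -0.0], [1.0, -0.0, 0.0], [0.0, -0.0, -1.0]]
ft_force: [-1.0, 0.1, -0.3]
grip_width: 0.0197
gripper_force: 49.2
```

Call:
{"op": "jog_arm", "data": {
  "plan": "0 0 0 0 0 0.2 255;0 0 0 0 0 0.2 255;0 0 0 0 0 0 255;0 0 0 0 0 0 255;0 0 0 0 0 0 255"
}}

```text
time_s: 8.5
position: [0.629, 0.071, 0.1583]
tool_rot: [[0.0, 1.0, -0.0], [1.0, -0.0, -0.0], [-0.0, -0.0, -1.0]]
ft_force: [-0.8, 0.7, -0.2]
grip_width: 0.0198
gripper_force: 49.2
```

Call:
{"op": "jog_arm", "data": {
  "plan": "0 0 0 0 0 0.2 255;0 0 0 0 0 0.2 255;0 0 0 0 0 0 255;0 0 0 0 0 0 255;0 0 0 0 0 0 255"
}}

```text
time_s: 8.92
position: [0.629, 0.071, 0.1543]
tool_rot: [[-0.0, 1.0, 0.0], [1.0, 0.0, 0.0], [0.0, 0.0, -1.0]]
ft_force: [-0.5, 0.3, -1.0]
grip_width: 0.0202
gripper_force: 49.2
```

Call:
{"op": "jog_arm", "data": {
  "plan": "0 0 0 0 0 0.2 255;0 0 0 0 0 0.2 255;0 0 0 0 0 0 255;0 0 0 0 0 0 255;0 0 0 0 0 0 255"
}}

```text
time_s: 9.33
position: [0.629, 0.071, 0.1503]
tool_rot: [[0.0, 1.0, -0.0], [1.0, -0.0, -0.0], [-0.0, -0.0, -1.0]]
ft_force: [-0.6, -0.2, -0.7]
grip_width: 0.0199
gripper_force: 49.2
```

Call:
{"op": "jog_arm", "data": {
  "plan": "0 0 0 0 0 0.2 255;0 0 0 0 0 0 255;0 0 0 0 0 0 255"
}}

```text
time_s: 9.58
position: [0.6289, 0.071, 0.1482]
tool_rot: [[-0.0, 1.0, -0.0], [1.0, 0.0, -0.0], [-0.0, -0.0, -1.0]]
ft_force: [-0.1, 0.4, -1.5]
grip_width: 0.0199
gripper_force: 49.2
```

Call:
{"op": "jog_arm", "data": {
  "plan": "0 0 0 0 0 0.2 255;0 0 0 0 0 0 255;0 0 0 0 0 0 255"
}}

```text
time_s: 9.83
position: [0.6292, 0.071, 0.1466]
tool_rot: [[-0.0, 1.0, 0.001], [1.0, 0.0, -0.0], [-0.0, 0.001, -1.0]]
ft_force: [-0.5, -0.6, 1.0]
grip_width: 0.0202
gripper_force: 49.5
```

Call:
{"op": "jog_arm", "data": {
  "plan": "0 0 0 0 0 0.2 255;0 0 0 0 0 0 255;0 0 0 0 0 0 255"
}}

```text
time_s: 10.08
position: [0.6299, 0.071, 0.1465]
tool_rot: [[-0.0, 1.0, 0.004], [1.0, 0.0, -0.0], [-0.0, 0.004, -1.0]]
ft_force: [-0.8, -0.0, 10.7]
grip_width: 0.02
gripper_force: 50.6
```

Contact came at TCP z 0.1466, so the tip is at 0.026 and the hole is 36 mm deep: the 76 mm stake is the right one. Now I'll put the rod back.

Call:
{"op": "jog_arm", "data": {
  "plan": "0 0 0 0 0 -0.5 255;0 0 0 0 0 -2 255;0 0 0 0 0 -3 255;0 0 0 0 0 -4 255;0 0 0 0 0 -4 255;0 0 0 1.2 -1.3 0 255;0 0 0 2.6 -2.8 0 255;0 0 0 2.8 -2.9 0 255;0 0 0 2.8 -2.9 0 255;0 0 0 2.8 -2.9 0 255"
}}

```text
time_s: 10.92
position: [0.4993, 0.1938, 0.279]
tool_rot: [[0.001, 1.0, -0.001], [1.0, -0.001, 0.0], [0.0, -0.001, -1.0]]
ft_force: [0.7, 1.1, -0.2]
grip_width: 0.0195
gripper_force: 49.3
```

Call:
{"op": "jog_arm", "data": {
  "plan": "0 0 0 2.8 -2.9 0 255;0 0 0 2.8 -2.9 0 255;0 0 0 2.8 -2.9 0 255;0 0 0 2.6 -2.7 0 255;0 0 0 2 -1.9 0 255;0 0 0 0 0 0 255;0 0 0 0 0 3 255;0 0 0 0 0 2 255;0 0 0 0 0 0 255;0 0 0 0 0 0 255"
}}

```text
time_s: 11.75
position: [0.368, 0.3227, 0.2292]
tool_rot: [[0.0, 1.0, -0.002], [1.0, -0.0, -0.001], [-0.001, -0.002, -1.0]]
ft_force: [-0.0, 0.2, -0.4]
grip_width: 0.0203
gripper_force: 49.3
```

```bash
python3 - <<'E'
from h import *
np.set_printoptions(precision=4,suppress=True)
s=env.observe(); print(s['time_s'],s['position'],s['grip_width'],s['ft_force'])
im=cam('wrist');P=cloud(im)
for r in models.tip_of('wrist','rod_tip')[:2]: print(r['confidence'],r['at'],atz(im,*r['at'],s['position'][2]-.1206))
for r in models.tip_of('wrist','rod_place')[:2]: print('place',r['confidence'],r['at'],atz(im,*r['at'],.07))
b=(abs(P[...,2]-.07)<.003)&(abs(P[...,0]-.41)<.12)&(abs(P[...,1]-.31)<.1)
print('block',b.sum(),cv2.minAreaRect(P[b][:,:2].astype(np.float32)*1000))
# tray stakes
for n in ['scene','side']:
    im=cam(n);P=cloud(im)
    t=((P[...,2]>.05)&(P[...,2]<.09)&(abs(P[...,0]-.50)<.18)&(abs(P[...,1]+.33)<.12)).astype(np.uint8)
    k,l,st,c=cv2.connectedComponentsWithStats(t)
    for i in range(1,k):
        Q=P[l==i]; top=np.percentile(Q[:,2],97); print(n,st[i,4],'top',top,Q[Q[:,2]>top-.004].mean(0),Q.mean(0))
E
```

```text
11.75 [0.368  0.3227 0.2292] 0.020328071130687294 [-0.0038  0.1812 -0.4477]
0.57 [318.1, 227.0] [0.3656 0.3201 0.1086]
place 0.76 [319.6, 215.6] [0.3667 0.3215 0.07  ]
block 7528 ((412.4336853027344, 320.5088195800781), (60.463233947753906, 140.3627166748047), 86.18177032470703)
scene 110 top 0.07812782997012895 [ 0.3256 -0.3742  0.0764] [ 0.3276 -0.3758  0.0663]
scene 141 top 0.08362175523171235 [ 0.4361 -0.3377  0.0821] [ 0.4385 -0.3395  0.0705]
scene 97 top 0.06786915714814648 [ 0.5195 -0.3343  0.0659] [ 0.5212 -0.3353  0.0619]
scene 125 top 0.07578823296208663 [ 0.6009 -0.3103  0.074 ] [ 0.6028 -0.3123  0.0669]
side 99 top 0.07502492516098234 [ 0.6005 -0.3105  0.0732] [ 0.5991 -0.3121  0.0667]
side 89 top 0.06742092506549086 [ 0.5195 -0.3332  0.0653] [ 0.5186 -0.3351  0.062 ]
side 125 top 0.08308058135018447 [ 0.4356 -0.3371  0.0811] [ 0.4341 -0.3397  0.0732]
side 87 top 0.07872082629847536 [ 0.3257 -0.3737  0.0766] [ 0.3256 -0.3763  0.0716]
```

Call:
{"op": "jog_arm", "data": {
  "plan": "0 0 0 0 0 1.5 255;0 0 0 0 0 1.5 255;0 0 0 0 0 1.5 255;0 0 0 0 0 1.5 255;0 0 0 0 0 1.5 255;0 0 0 0 0 1.3 255;0 0 0 0 0 0.7 255;0 0 0 0 0 0.3 255;0 0 0 0 0 0 255;0 0 0 0 0 0 255"
}}

```text
time_s: 12.83
position: [0.3684, 0.3232, 0.132]
tool_rot: [[0.0, 1.0, 0.001], [1.0, -0.0, 0.001], [0.001, 0.001, -1.0]]
ft_force: [0.4, -0.1, -1.4]
grip_width: 0.0202
gripper_force: 49.3
```

Call:
{"op": "jog_arm", "data": {
  "plan": "0 0 0 0 0 0 120;0 0 0 0 0 0 60;0 0 0 0 0 0 0;0 0 0 0 0 0 0;0 0 0 0 0 0 0;0 0 0 0 0 0 0;0 0 0 0 0 -2 0;0 0 0 0 0 -3.5 0;0 0 0 0 0 -3.5 0;0 0 0 0 0 -4 0"
}}

```text
time_s: 13.67
position: [0.3673, 0.3227, 0.2622]
tool_rot: [[-0.0, 1.0, -0.002], [1.0, 0.0, -0.001], [-0.001, -0.002, -1.0]]
ft_force: [1.0, 0.2, 0.3]
grip_width: 0.0855
gripper_force: 0.0
```

Call:
{"op": "jog_arm", "data": {
  "plan": "0 0 0 -2 0 0 0;0 0 0 -3.8 0.5 0 0;0 0 0 -3.8 0.5 0 0;0 0 0 -3.8 0.5 0 0;0 0 0 -3.8 0.5 0 0;0 0 0 -3.8 0.5 0 0;0 0 0 -3.8 0.5 0 0;0 0 0 -3.8 0.5 0 0;0 0 0 -3.8 0.5 0 0;0 0 0 -3.8 0.5 0 0"
}}

```text
time_s: 14.5
position: [0.4127, -0.0409, 0.2615]
tool_rot: [[0.0, 1.0, 0.0], [1.0, -0.0, -0.0], [-0.0, 0.0, -1.0]]
ft_force: [0.8, 0.6, 0.5]
grip_width: 0.0852
gripper_force: 0.0
```

Call:
{"op": "jog_arm", "data": {
  "plan": "0 0 0 -3.8 0.5 0 0;0 0 0 -3.8 0.5 0 0;0 0 0 -3.8 0.5 0 0;0 0 0 -3.8 0.5 0 0;0 0 0 -3.8 0.3 0 0;0 0 0 -3.8 0 0 0;0 0 0 -3.8 0 0 0;0 0 0 -2 0 3 0;0 0 0 0 0 3 0;0 0 0 0 0 0 0"
}}

```text
time_s: 15.33
position: [0.434, -0.3243, 0.1958]
tool_rot: [[0.002, 1.0, -0.007], [1.0, -0.002, 0.008], [0.008, -0.007, -1.0]]
ft_force: [-0.4, 0.2, -1.5]
grip_width: 0.0856
gripper_force: 0.0
```

```bash
python3 - <<'E'
from h import *
np.set_printoptions(precision=4,suppress=True)
s=env.observe(); print(s['time_s'],s['position'],s['grip_width'],s['ft_force'])
for n in ['wrist','scene','side']:
    im=cam(n);P=cloud(im)
    if n=='wrist': save(im,'w5.png')
    t=((P[...,2]>.05)&(P[...,2]<.09)&(abs(P[...,0]-.50)<.18)&(abs(P[...,1]+.33)<.12)).astype(np.uint8)
    k,l,st,c=cv2.connectedComponentsWithStats(t)
    for i in range(1,k):
        if st[i,4]<20: continue
        Q=P[l==i]; top=np.percentile(Q[:,2],90); T=Q[Q[:,2]>top-.003]; print(n,st[i,4],'top',top,(T.min(0)+T.max(0))[:2]/2,np.ptp(T,0)[:2])
    if n!='wrist':
        hsv=cv2.cvtColor(im['pixels'],cv2.COLOR_RGB2HSV)
        m=(hsv[...,0]>15)&(hsv[...,0]<32)&(hsv[...,1]>130)&(P[...,2]>.08)&(P[...,2]<.3)&(abs(P[...,0]-.37)<.05)&(abs(P[...,1]-.32)<.05)
        if m.sum(): print('handle',m.sum(),P[m].mean(0),P[m].min(0),P[m].max(0))
E
```

```text
15.3333 [ 0.434  -0.3243  0.1958] 0.08559176578513439 [-0.4182  0.1795 -1.4929]
wrist 583 top 0.07355105471153382 [ 0.5999 -0.3103] [0.0178 0.0169]
wrist 379 top 0.0656099914230178 [ 0.5188 -0.3332] [0.0167 0.0171]
wrist 458 top 0.08154510758899447 [ 0.4352 -0.3369] [0.0173 0.0167]
wrist 433 top 0.07622433961314987 [ 0.3261 -0.374 ] [0.0121 0.0177]
scene 108 top 0.07732829065755197 [ 0.3264 -0.374 ] [0.0127 0.0187]
scene 137 top 0.08229958040300416 [ 0.4357 -0.3377] [0.0154 0.0177]
scene 99 top 0.06671990031260486 [ 0.5191 -0.3334] [0.0189 0.0166]
scene 128 top 0.07460023185225599 [ 0.6009 -0.31  ] [0.018  0.0185]
handle 133 [0.3716 0.318  0.1488] [0.3564 0.3101 0.1061] [0.3792 0.3316 0.177 ]
side 98 top 0.07449155344959932 [ 0.6012 -0.3099] [0.0167 0.0167]
side 83 top 0.06692111075808901 [ 0.519  -0.3339] [0.0166 0.0184]
side 124 top 0.0827240372129533 [ 0.4353 -0.3365] [0.0161 0.0169]
side 88 top 0.07823655665261187 [ 0.3262 -0.3737] [0.0111 0.0175]
```

View pics/w5.png

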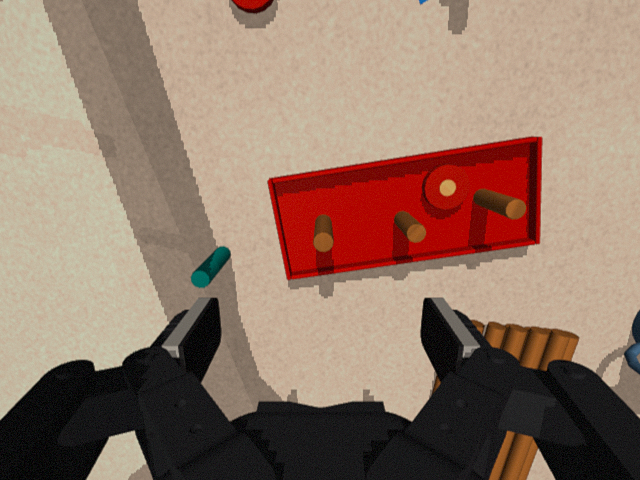

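The wrist view shows the tallest brown stake (76 mm) at the left end of the tray at (323,235), with the turquoise decoy outside at (210,268). The side and scene depth readings show the rod standing in the block again. I'll grasp the stake now.

Call:
{"op": "jog_arm", "data": {
  "plan": "0 0 0 -1.2 -0.1 0 0;0 0 0 0 0 0 0;0 0 0 0 0 4 0;0 0 0 0 0 4 0;0 0 0 0 0 3.5 0;0 0 0 0 0 2.5 0;0 0 0 0 0 1.3 0;0 0 0 0 0 0 0;0 0 0 0 0 0 0"
}}

```text
time_s: 16.23
position: [0.4354, -0.3375, 0.0492]
tool_rot: [[-0.0, 1.0, 0.001], [1.0, 0.0, -0.001], [-0.001, 0.001, -1.0]]
ft_force: [0.2, -1.5, 0.0]
grip_width: 0.0854
gripper_force: 0.0
```

Call:
{"op": "jog_arm", "data": {
  "plan": "0 0 0 0 0 0 100;0 0 0 0 0 0 150;0 0 0 0 0 0 200;0 0 0 0 0 0 255;0 0 0 0 0 0 255;0 0 0 0 0 0 255;0 0 0 0 0 0 255;0 0 0 0 0 0 255",
  "grip_force": 35
}}

```text
time_s: 16.9
position: [0.4352, -0.3372, 0.0488]
tool_rot: [[-0.0, 1.0, 0.001], [1.0, 0.0, -0.001], [-0.001, 0.001, -1.0]]
ft_force: [0.4, -0.1, 4.0]
grip_width: 0.0159
gripper_force: 34.2
```

Call:
{"op": "jog_arm", "data": {
  "plan": "0 0 0 0 0 -1 255;0 0 0 0 0 -3 255;0 0 0 0 0 -3.5 255;0 0 0 0 0 -3.5 255;0 0 0 0 0 -3 255;0 0 0 3.4 1.6 0 255;0 0 0 3.4 1.6 0 255;0 0 0 3.4 1.6 0 255;0 0 0 3.4 1.6 0 255;0 0 0 3.4 1.6 0 255"
}}

```text
time_s: 17.73
position: [0.5152, -0.1652, 0.1888]
tool_rot: [[0.0, 1.0, -0.0], [1.0, -0.0, 0.0], [0.0, -0.0, -1.0]]
ft_force: [-0.1, -0.9, -0.3]
grip_width: 0.0161
gripper_force: 34.2
```

Call:
{"op": "jog_arm", "data": {
  "plan": "0 0 0 3.4 1.6 0 255;0 0 0 3.4 1.6 0 255;0 0 0 3.4 1.6 0 255;0 0 0 3.4 1.6 0 255;0 0 0 3.4 1.6 0 255;0 0 0 3.4 1.6 0 255;0 0 0 2.4 1.2 0 255;0 0 0 1 0.5 0 255;0 0 0 0 0 1.5 255;0 0 0 0 0 0 255"
}}

```text
time_s: 18.57
position: [0.6269, 0.0714, 0.1711]
tool_rot: [[-0.001, 1.0, -0.004], [1.0, 0.001, 0.0], [0.0, -0.004, -1.0]]
ft_force: [-1.3, -0.3, -1.3]
grip_width: 0.0157
gripper_force: 34.2
```

Call:
{"op": "jog_arm", "data": {
  "plan": "0 0 0 0 0 0 255;0 0 0 0 0 0 255"
}}

```text
time_s: 18.73
position: [0.6279, 0.0702, 0.174]
tool_rot: [[0.001, 1.0, 0.0], [1.0, -0.001, -0.0], [-0.0, 0.0, -1.0]]
ft_force: [0.8, 0.0, -0.4]
grip_width: 0.0157
gripper_force: 34.2
```

```bash
python3 - <<'E'
from h import *
np.set_printoptions(precision=4,suppress=True)
s=env.observe(); print(s['time_s'],s['position'],s['grip_width'],s['ft_force'])
im=cam('wrist');P=cloud(im)
cv2.imwrite('pics/w6.png',cv2.resize(im['pixels'][120:360,160:480,::-1],(800,600),interpolation=cv2.INTER_CUBIC))
for r in models.tip_of('wrist','wagon_hole')[:2]: print('hole',r['confidence'],r['at'],atz(im,*r['at'],.062))
for q in ['stake_76','stake_76_mid']:
    for r in models.tip_of('wrist',q)[:3]: print(q,r['confidence'],r['at'])
b=(abs(P[...,2]-.062)<.004)&(abs(P[...,0]-.60)<.13)&(abs(P[...,1]-.03)<.13)
(c,wh,a)=R=cv2.minAreaRect(P[b][:,:2].astype(np.float32)*1000); print(R)
p=s['position']; print('pred bottom px',proj(im,[p[0],p[1],p[2]-.0438]),'hole px',proj(im,[.6282,.0707,.062]))
t=((P[...,2]>.098)&(P[...,2]<.106)&(abs(P[...,0]-.60)<.13)&(abs(P[...,1]-.03)<.13)).astype(np.uint8)
k,l,st,c=cv2.connectedComponentsWithStats(t)
for i in range(1,k):
    if st[i,4]>20: print('stake',st[i,4],(P[l==i].min(0)+P[l==i].max(0))/2)
E
```

```text
18.7333 [0.6279 0.0702 0.174 ] 0.01569758027025698 [ 0.8472  0.0189 -0.404 ]
hole 0.89 [320.3, 226.1] [0.6277 0.0707 0.062 ]
stake_76 0.64 [323.6, 257.3]
stake_76_mid 0.81 [321.6, 282.1]
stake_76_mid 0.45 [103.1, 369.1]
((591.7584228515625, 13.170822143554688), (170.7577667236328, 101.17018127441406), 29.45844841003418)
pred bottom px [320.6352 253.1978] hole px [320.95   226.1238]
stake 407 [0.5248 0.0117 0.1009]
```

View pics/w6.png

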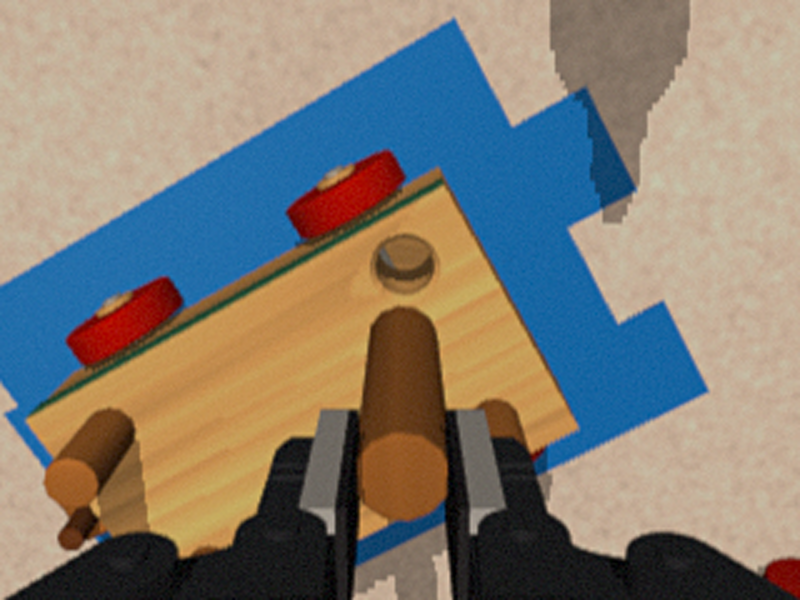

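The crop shows the stake's lower end at about (404,330), in line with the hole at (405,265) and within 1 mm of the prediction. I'll descend to just above the mouth, then insert slowly.

Call:
{"op": "jog_arm", "data": {
  "plan": "0 0 0 0 0 1.5 255;0 0 0 0 0 1.5 255;0 0 0 0 0 1.5 255;0 0 0 0 0 1.2 255;0 0 0 0 0 0.6 255;0 0 0 0 0 0 255;0 0 0 0 0 0 255;0 0 0 0 0 0 255"
}}

```text
time_s: 19.6
position: [0.6285, 0.0709, 0.1114]
tool_rot: [[0.0, 1.0, 0.002], [1.0, -0.0, -0.0], [-0.0, 0.002, -1.0]]
ft_force: [-0.8, 0.4, -0.2]
grip_width: 0.0156
gripper_force: 34.2
```

Call:
{"op": "jog_arm", "data": {
  "plan": "0 0 0 0 0 0.3 255;0 0 0 0 0 0.3 255;0 0 0 0 0 0.3 255;0 0 0 0 0 0 255;0 0 0 0 0 0 255"
}}

```text
time_s: 20.02
position: [0.6279, 0.071, 0.1011]
tool_rot: [[-0.0, 1.0, -0.0], [1.0, 0.0, 0.0], [0.0, -0.0, -1.0]]
ft_force: [0.4, 0.4, -0.6]
grip_width: 0.0158
gripper_force: 34.2
```

Call:
{"op": "jog_arm", "data": {
  "plan": "0 0 0 0 0 0.5 255;0 0 0 0 0 0.5 255;0 0 0 0 0 0.5 255;0 0 0 0 0 0.5 255;0 0 0 0 0 0.5 255;0 0 0 0 0 0.3 255;0 0 0 0 0 0 255;0 0 0 0 0 0 255"
}}

```text
time_s: 20.68
position: [0.628, 0.071, 0.0732]
tool_rot: [[0.0, 1.0, -0.0], [1.0, -0.0, 0.0], [0.0, -0.0, -1.0]]
ft_force: [0.2, -0.4, 0.0]
grip_width: 0.0156
gripper_force: 34.2
```

Call:
{"op": "jog_arm", "data": {
  "plan": "0 0 0 0 0 0.2 255;0 0 0 0 0 0.2 255;0 0 0 0 0 0 255;0 0 0 0 0 0 255"
}}

```text
time_s: 21.02
position: [0.6284, 0.071, 0.0699]
tool_rot: [[0.0, 1.0, 0.001], [1.0, -0.0, -0.0], [-0.0, 0.001, -1.0]]
ft_force: [-0.3, 0.2, 4.0]
grip_width: 0.0157
gripper_force: 34.6
```

Home, with contact at the predicted height. I'll release, retreat and check.

Call:
{"op": "jog_arm", "data": {
  "plan": "0 0 0 0 0 0 180;0 0 0 0 0 0 100;0 0 0 0 0 0 40;0 0 0 0 0 0 0;0 0 0 0 0 0 0;0 0 0 0 0 -2 0;0 0 0 0 0 -3 0;0 0 0 0 0 -4 0;0 0 0 -2 -2 -3 0;0 0 0 -3 -2 0 0"
}}

```text
time_s: 21.85
position: [0.5901, 0.0219, 0.1955]
tool_rot: [[-0.003, 1.0, 0.011], [1.0, 0.003, -0.001], [-0.001, 0.011, -1.0]]
ft_force: [0.2, -1.8, 1.1]
grip_width: 0.0854
gripper_force: 0.0
```

Call:
{"op": "jog_arm", "data": {
  "plan": "0 0 0 -4 0 0 0;0 0 0 -4 0 0 0;0 0 0 -2 0 0 0;0 0 0 0 0 0 0;0 0 0 0 0 0 0;0 0 0 0 0 0 0"
}}

```text
time_s: 22.35
position: [0.5879, -0.0783, 0.1892]
tool_rot: [[-0.0, 1.0, -0.0], [1.0, 0.0, 0.0], [0.0, -0.0, -1.0]]
ft_force: [0.4, 0.5, -0.1]
grip_width: 0.0854
gripper_force: 0.0
```

```bash
python3 - <<'E'
from h import *
np.set_printoptions(precision=4,suppress=True)
print(env.observe()['time_s'])
for n in ['wrist','scene','side']:
    im=cam(n);P=cloud(im); save(im,n+'7.png')
    for (x,y,z0) in [(.6,.02,.09),(.5,-.33,.05)]:
        t=((P[...,2]>z0)&(P[...,2]<.11)&(abs(P[...,0]-x)<.13)&(abs(P[...,1]-y)<.1)).astype(np.uint8)
        k,l,st,c=cv2.connectedComponentsWithStats(t)
        for i in range(1,k):
            if st[i,4]<20: continue
            Q=P[l==i]; top=np.percentile(Q[:,2],90); T=Q[Q[:,2]>top-.003]; print(n,st[i,4],'top',top,(T.min(0)+T.max(0))[:2]/2)
    hsv=cv2.cvtColor(im['pixels'],cv2.COLOR_RGB2HSV)
    m=(hsv[...,0]>15)&(hsv[...,0]<32)&(hsv[...,1]>130)&(P[...,2]>.08)&(P[...,2]<.3)&(abs(P[...,0]-.37)<.05)&(abs(P[...,1]-.32)<.05)
    if m.sum(): print('handle',m.sum(),P[m].mean(0),P[m].max(0))
E
```

```text
22.35
wrist 786 top 0.10283647364421811 [0.6282 0.0701]
wrist 623 top 0.10263315212656464 [0.66   0.0145]
wrist 599 top 0.1026671111467263 [0.5246 0.0109]
wrist 484 top 0.10270008834568738 [ 0.5557 -0.0443]
scene 57 top 0.10414723308953891 [0.5244 0.0108]
scene 55 top 0.10425108193953776 [0.6276 0.0694]
scene 63 top 0.10374689016600867 [ 0.555  -0.0462]
scene 65 top 0.1036642641705738 [0.6598 0.0151]
scene 98 top 0.06668488371320622 [ 0.5187 -0.3333]
scene 131 top 0.07441368608459686 [ 0.6001 -0.3101]
handle 130 [0.3712 0.3179 0.1486] [0.3788 0.3327 0.1766]
side 45 top 0.10349847981876456 [0.6279 0.0693]
side 51 top 0.10313949663574806 [0.6611 0.013 ]
side 55 top 0.10448025377970724 [0.5244 0.0111]
side 59 top 0.10304772570351813 [ 0.5565 -0.0445]
side 98 top 0.07418270537209479 [ 0.6002 -0.3096]
side 84 top 0.0663339486318672 [ 0.5196 -0.3338]
handle 115 [0.3676 0.3165 0.1533] [0.3766 0.3299 0.1765]
```

View pics/wrist7.png

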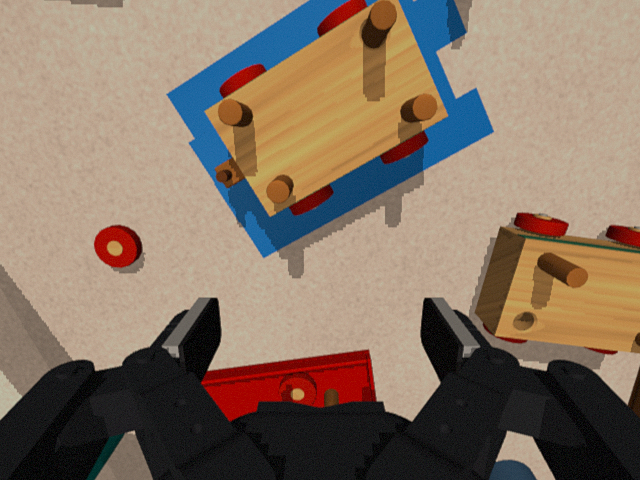

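The wrist view shows the new stake upright at (380,20), and the depth readings put it level with the other three. The rod is home and the other two stakes stand in the tray, so I'm handing in.

```bash
python3 -c "
from h import *
print(job.close_job())"
```

```text
the job is handed in; nothing more can be done
None
```

The hole measured 36 mm deep, so the 76 mm stake now stands in it level with the other three; the rod is back in the drill block, the other two stakes still stand in the tray, and the job is handed in at about 22 s (no verdict was returned).

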